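# Unhook a lens prism from its service rack and lay it in the zinc tray

### The job

Turn the steel clip aside to free the prism, swing the prism's lower end up off the stop bar and then lift its lip off the ledge. Lay it gently, glass up and lengthwise, wholly on the cork mat in the zinc tray and let go, without dropping it and without disturbing the socket, the sighting tube or the two jacks.

Things in the scene. Friction and masses are not known exactly. Their poses are not given: they have to be found in the camera images.
- rack: Fixed white service rack, base 260 x 120 x 12 mm, origin on the granite; x points level towards its high end (away from the robot), y to its left, z up. The prism hangs on its 34 degree slope: u = (cos34, 0, sin34) is up-slope and n = (-sin34, 0, cos34) outward, in this frame. A post 14 mm thick stands at x = 150 mm.
- stay_bar (a point): Middle of a fixed horizontal brass bar above the prism, 14 mm thick, 140 mm long along the rack's y, held from behind by a 14 mm arm from the post. It is in the way of an upright gripper: lean the tool back towards the robot, square to the slope.
- ledge (a point): Centre of the steel ledge bar near the slope's top: 6 mm along u, 5 mm thick along n, 54 mm long; axes as the rack's. Cheeks at both ends, 8 mm thick and 8 mm higher than the ledge, 3.5 mm clear of the carrier's sides, keep it from sliding sideways.
- stop_bar (a point): Middle of the top of the stop bar, 98 mm down-slope of the ledge and level with its top: 6 mm along u, 16 mm deep along n, 44 mm long. The carrier's plate rests on ledge and stop bar, its toe rib just below (down-slope of) the stop bar.
- clip (a joint): Angle of the steel turn-clip: near 0 (within 0.15) it points up-slope and lies 2 mm over the carrier's lower end, so that it cannot rise. It turns about n, positive towards the rack's +y, to a stop at 1.65; clear of the carrier from about 1.05. Stiff: stays where left, about 1.1 N at the knob moves it.
- clip_knob (a point): Centre of the upright part of the clip's red round knob that can be gripped: 12 mm diameter, 36 mm tall along the slope's n, this point 20 mm above the clip's arm and 16 mm below the knob's top. z is n; x points from the pivot to the knob.
- clip_pivot (a point): Point on the clip's turning axis, level (along n) with clip_knob, 28 mm from it. Its z is n.
- prism_mid (a point): Middle of the glass prism in its aluminium carrier, 0.26 to 0.44 kg. x from toe (lower end) to head, y across, z outward through the glass. Plate 143 x 48 x 6 mm (x -70 to +73), underside 10 mm below this point. Grip it across y on the side rails, 48 mm apart, x -40 to +48, 8 mm higher than this point. Glass 15 mm higher than this point. Laid on its feet this point is 28 mm up.
- prism_toe (a point): Lower end (toe) of the carrier, half-way through its plate; axes as prism_mid. Under the plate stand two 18 mm deep feet: a toe rib 20 to 26 mm from this end, and the hook wall at the head. The rib lies about 2 mm down-slope of the stop bar and prevents sliding up-slope until this end is swung up about 8 degrees or more; there is room for 20 or more.
- prism_lip (a point): Middle of the carrier's return lip, which runs 12 mm from the foot of the hook wall back towards the toe, 5 mm thick, 9 mm below the plate, under the ledge with 4 mm play along n: the head cannot come straight out. 12 mm of up-slope travel takes it off. 57 mm headward of and 21.5 mm below prism_mid; same axes.
- tray: Fixed galvanised zinc tray, 240 mm (x) by 280 mm (y), walls 25 mm high and 3 mm thick, floor 3 mm; origin at the centre of its underside, z up.
- mat (a point): Centre of the top of the cork mat in the tray, 200 mm along the tray's x and 110 mm along its y, 6 mm above the granite; axes as the tray's. 60 mm to the tray's -y side of its centre.
- bulb_socket: Blue glazed ceramic bulb socket standing in the tray's +y half, 48 mm diameter, 48 mm tall, origin under its centre. Leave alone.
- sight_tube: Brass sighting tube with square collars lying in the tray's +y half, 112 mm long, 34 mm across, origin under its middle, x along it. Leave alone.
- jack1: Black iron screw jack on the granite just beside the rack's high end, 56 mm diameter base, 73 mm tall, origin under its centre. Leave alone.
- jack2: The second, identical jack, on the rack's other side. Leave alone.
Things that resemble listed ones, but are neither listed nor needed, are in the scene too. Of the things like the part that bears prism_mid, leave any that is black, pink or purple; of the rest the smaller one is meant.

How it is judged:
On the way, in this order (a step that is already met when the one before it is completed fails the run):
1. the clip is turned clear of the prism carrier (joint past 1.05) (value of joint clip above 1.05 rad), for 0.1 s.
2. the lower end is swung up by at least 6 degrees while the lip is still behind the ledge (angle between prism_mid's own x axis and vertical above 1.082 rad and distance between prism_lip and ledge below 0.022 m), for 0.05 s.
3. the lip is lifted off, more than 50 mm from the ledge, with the prism in the fingers (distance between prism_lip and ledge above 0.05 m and contact force between the fingers and prism above 0.5 N), for 0.1 s.
At the end, for the whole second after the job is handed in: The prism stands level on its two feet (within 4.5 degrees), glass up, on the cork mat, its middle within about 27 mm lengthwise and 31 mm sideways of the mat's centre, its length along the tray's x (either way round) within 21 degrees, at rest and released (x of prism_mid in the frame of mat between -0.03 and 0.027 m and y of prism_mid in the frame of mat between -0.031 and 0.031 m and z of prism_mid in the frame of mat between 0.024 and 0.032 m and angle between the x axis of prism_mid and the x axis of mat, either way round below 0.37 rad and angle between prism_mid's own z axis and vertical below 0.08 rad and linear speed of prism below 0.02 m/s and contact force between the fingers and prism below 0.1 N); the robot touches nothing.
It fails at once if the prism is dropped: faster than 0.4 m/s while not in the fingers (linear speed of prism above 0.4 m/s and contact force between the fingers and prism below 0.05 N).
It fails at once if the socket, tube or a jack is disturbed: moved more than 15 mm (distance of any of bulb_socket, sight_tube, jack1, jack2 from where it was at the start of the episode above 0.015 m).
It also fails if it takes over 62 s, if anything falls off the work surface, if the arm or the gripper's body presses on something with over 40 N, if the wrist force passes 120 N, or if a joint passes its speed limit or range.

### The arm

A 6-joint arm with a two-finger parallel gripper is mounted at the origin on the work surface. World frame = base frame: x ahead of the robot, y to its left, z up, the work surface at z = 0. Lengths are in m, angles in rad, forces in N, time in s.
With the tool pointing down it reaches from about 0.275 to 0.875 m from the base axis. Payload 12.5 kg.
Tool frame: the origin (TCP) lies on the centre line of the jaws, within the pads' length; the fingertips stand r.finger_overhang ahead of it and the grasp point (between the pads) lies 3 mm ahead of it (r.finger_overhang is the distance from the TCP to the fingertips, in m); z points along the fingers, y is the direction in which the jaws open and shut (so a half turn about z gives the same grasp; the last joint's range is limited). The gripper opens to 85 mm and grips with 20 to 120 N. Pads are 22 mm wide; open, the fingers measure 114 mm over their backs; the gripper's body (76 mm by 85 mm) begins 54 mm behind the grasp point. The pads swing forward as they close: fully open they stand 13 mm farther back than shut.
Start: joints at [-1.267, 0.351, 1.652, -0, 1.139, -0.085], TCP at [0.209, -0.509, 0.253] pointing down, gripper open.
Joint ranges: [-2.75, 2.75], [-0.79, 2.1], [0.01, 2.65], [-1.57, 4.71], [0.07, 3.14], [-2.87, 2.87]. Speed limits (rad/s): [2.22, 2.22, 2.79, 3.14, 3.14, 3.14].

### API

Orientations are given as a unit quaternion [x, y, z, w].
In Python, from cell import r, optics gives the robot as it stands. The module is installed in compiled form; this text tells all that it offers. Calls block until the motion is done:
- r.move_to(position, orientation): joint-space move of the TCP to a pose.
- r.move_linear(position, rot=None, vel=0.15): straight line of the TCP; rot=None keeps the orientation; vel is the mean speed in m/s.
- r.set_joints(angles): joint-space move.
- r.set_gripper(opening, squeeze=None): opening from 0.0 (shut) to 1.0 (fully open); squeeze is the grip in N (None keeps the last); returns when the fingers have stopped.
- r.sleep(seconds).
- r.inverse_kinematics(position, orientation): joint angles nearest the present ones, or None.
- optics.get_image(name): name is "scene" or "side" or "wrist"; returns a dict with "pixels" (384x512x3 uint8, red, green, blue), "depth" (384x512 float32, m along the optical axis (not along the pixel's ray), 0 where there is no reading), "fx", "fy", "cx", "cy" (pixels), "D" ([k1, k2, p1, p2, k3] as OpenCV has them; the pictures are not rectified), "camera_from_world" (4x4, takes a point from world to camera coordinates); the wrist camera has in their place "mount" (4x4, takes a point from camera to tool coordinates, whose origin is the TCP and whose axes are the flange's). Camera axes: x right, y down, z forward; pixel columns grow to the right and rows downward; lengths in m; the calibration is good to about 2 mm. A picture is of the moment at which its call begins: read the wrist's pose just before it.
A pose or a line that the arm cannot do raises r.PlanningError and nothing moves.
- r.hand_in(): hands the job in, once; it reports no verdict.
Readings, each from a call of its own:
- r.current_t(): time.
- r.current_q(): joint angles.
- r.current_qvel(): joint speeds.
- r.current_effort(): joint torques, N m.
- r.current_tool_pos(): TCP position.
- r.current_ee_rot(): TCP orientation.
- r.current_contact_force(): force on the tool from outside, world axes, zero at the start.
- r.current_torque(): the same for the moment, N m.
- r.current_opening(): opening from 0.0 (shut) to 1.0 (fully open).
Only numpy, scipy, OpenCV 4.12 (cv2) and the standard library are available. Lean on these libraries where they do the work, as an engineer would, in place of code of your own. Each camera call takes 0.05 s, during which the arm holds its last target. There are 200 camera calls.

## Working session

There is one attempt and no reset: what is moved stays moved. The work goes in short steps, each a Python script; the robot and the scene stay as the last script left them, time stands still between calls to the robot, and variables do not carry over. Pictures are saved under pics/ and viewed, about 8 in all and at most 12, crops included, and the job is handed in when it is done.

```bash
mkdir -p pics
cat > h.py <<'E'
import numpy as np, cv2
from scipy.spatial.transform import Rotation as R
from cell import r, optics
def grab(name):
    p=np.array(r.current_tool_pos()); q=r.current_ee_rot()
    im=optics.get_image(name)
    K=np.array([[im['fx'],0,im['cx']],[0,im['fy'],im['cy']],[0,0,1]])
    if 'mount' in im:
        T=np.eye(4);T[:3,:3]=R.from_quat(q).as_matrix();T[:3,3]=p
        W=T@np.array(im['mount'])
    else: W=np.linalg.inv(np.array(im['camera_from_world']))
    d=im['depth'];h,w=d.shape
    uv=np.stack(np.meshgrid(np.arange(w),np.arange(h)),-1).reshape(-1,1,2).astype(float)
    xy=cv2.undistortPoints(uv,K,np.array(im['D'])).reshape(h,w,2)
    P=np.concatenate([xy*d[...,None],d[...,None]],-1)@W[:3,:3].T+W[:3,3]
    P[d==0]=np.nan
    return im,P,W,K
def save(name,f,P,px,**k):
    np.savez(''+f+'.npz',P=P,px=px,**k); cv2.imwrite('pics/'+f+'.png',px[...,::-1])
E
python3 - <<'E'
from h import *
for n in ['scene','side']:
    im,P,W,K=grab(n); save(n,n+'0',P,im['pixels'],W=W,K=K); print(n,W.round(3).tolist())
a=cv2.imread('pics/scene0.png');b=cv2.imread('pics/side0.png')
print(r.finger_overhang, r.current_ee_rot())
E
```

```text
scene [[0.079, 0.817, -0.571, 1.137], [0.997, -0.055, 0.059, -0.025], [0.017, -0.574, -0.819, 1.053], [0.0, 0.0, 0.0, 1.0]]
side [[-0.684, -0.368, 0.63, -0.169], [-0.729, 0.343, -0.592, 0.697], [0.002, -0.864, -0.503, 0.743], [0.0, 0.0, 0.0, 1.0]]
0.022 [ 9.81163417e-01  1.93178865e-01 -5.51762826e-05 -5.22180820e-04]
```

View pics/scene0.png

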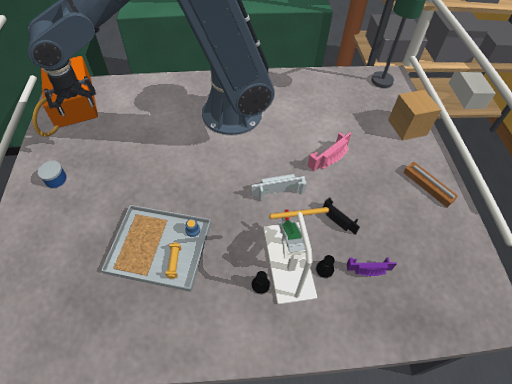

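View pics/side0.png

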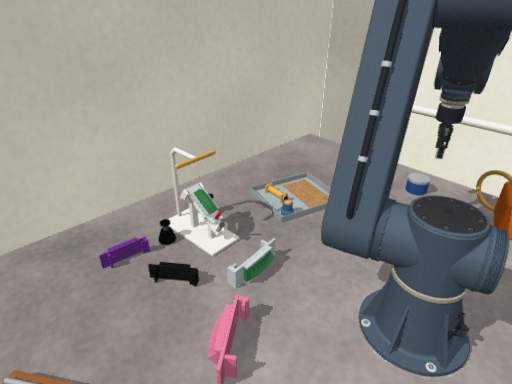

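The scene view shows the white rack at (290,262), with the green prism on it at (292,235) and the brass stay bar at (298,213). The tray is at (155,247) with its mat at (141,244), and the jacks are at (261,282) and (326,266). The larger decoy at (280,186) is lying on the granite. The side view shows the red knob at (219,214).

Run:
```python
from h import *
for n,rk in [('scene0',(225,180,345,310)),('side0',(140,140,270,255))]:
    z=np.load(n+'.npz');P=z['P'];px=z['px'].astype(int)
    hsv=cv2.cvtColor(z['px'],cv2.COLOR_RGB2HSV).astype(int)
    m=np.zeros(P.shape[:2],bool);m[rk[1]:rk[3],rk[0]:rk[2]]=1
    H,S,V=hsv[...,0],hsv[...,1],hsv[...,2]
    def rep(t,mm):
        q=P[mm];q=q[~np.isnan(q[:,0])]
        if len(q)<3: print(t,len(q));return q
        print(n,t,len(q),np.median(q,0).round(4),q.min(0).round(3),q.max(0).round(3));return q
    w=rep('base',m&(S<40)&(V>170)&(abs(P[...,2]-.012)<.006))
    if len(w)>5:
        rc=cv2.minAreaRect(w[:,:2].astype(np.float32));print(rc)
    g=rep('green',m&(H>45)&(H<95)&(S>80)&(P[...,2]>.04))
    if len(g)>5:
        u,s,vt=np.linalg.svd(g-g.mean(0));print(vt.round(3),g.mean(0).round(4))
    rep('red',m&((H<6)|(H>172))&(S>130)&(P[...,2]>.02))
    b=rep('brass',m&(H>10)&(H<28)&(S>120)&(P[...,2]>.1))
    if len(b)>5:
        print(np.linalg.svd(b-b.mean(0))[2][0].round(3))
    m2=(H>5)&(H<25)&(S>60)&(abs(P[...,2]-.006)<.005)
    m2[:, :]&=(np.hypot(P[...,0]-np.nan_to_num(.7),P[...,1]+.25)<.25)
    k=rep('mat',m2)
    if len(k)>5: print(cv2.minAreaRect(k[:,:2].astype(np.float32)))
z=np.load('scene0.npz')
for u,v in [(141,244),(192,228),(173,260),(155,247),(261,282),(326,266)]: print(u,v,z['P'][v,u].round(3))
cv2.imwrite('pics/crop1.png',np.hstack([cv2.resize(z['px'][195:305,240:345,::-1],None,fx=4,fy=5)[:, :],cv2.resize(np.load('side0.npz')['px'][140:250,155:245,::-1],None,fx=4,fy=5)]))
```

```text
scene0 base 1872 [0.7206 0.1233 0.0127] [0.541 0.079 0.006] [0.807 0.21  0.018]
((0.6743819713592529, 0.14423644542694092), (0.259260892868042, 0.11802303791046143), 3.988992214202881)
scene0 green 225 [0.6512 0.1391 0.158 ] [0.598 0.123 0.118] [0.677 0.162 0.175]
[[ 0.886  0.14   0.442]
 [-0.177  0.983  0.043]
 [-0.429 -0.116  0.896]] [0.648  0.1405 0.1549]
scene0 red 10 [0.5749 0.1402 0.1289] [0.566 0.136 0.109] [0.596 0.145 0.133]
scene0 brass 283 [0.6689 0.142  0.2816] [0.576 0.068 0.107] [0.678 0.219 0.286]
[ 0.066 -0.998  0.   ]
scene0 mat 1887 [ 0.5895 -0.3187  0.0069] [ 0.472 -0.395  0.001] [ 0.705 -0.192  0.011]
((0.5926994681358337, -0.27558502554893494), (0.202372744679451, 0.20225247740745544), 75.24222564697266)
side0 base 1242 [0.6487 0.1612 0.0102] [0.54  0.08  0.006] [0.802 0.211 0.018]
((0.6712081432342529, 0.14599767327308655), (0.2591835558414459, 0.12205041944980621), 3.405698776245117)
side0 green 274 [0.6265 0.1472 0.1418] [0.39  0.04  0.041] [0.749 0.269 0.17 ]
[[-0.927 -0.218 -0.306]
 [ 0.066  0.709 -0.702]
 [-0.37   0.671  0.642]] [0.6219 0.1467 0.1363]
side0 red 26 [0.566  0.1463 0.1213] [0.559 0.136 0.102] [0.588 0.149 0.13 ]
side0 brass 155 [0.6603 0.151  0.2786] [0.653 0.074 0.272] [0.669 0.221 0.284]
[-0.059  0.998 -0.003]
side0 mat 650 [ 0.5817 -0.3138  0.0041] [ 0.488 -0.397  0.001] [ 0.728 -0.189  0.011]
((0.6013643145561218, -0.2746705412864685), (0.21569225192070007, 0.20511013269424438), 70.70997619628906)
141 244 [ 0.585 -0.318  0.005]
192 228 [ 0.563 -0.149  0.051]
173 260 [ 0.66  -0.208  0.034]
155 247 [ 0.599 -0.272  0.006]
261 282 [0.76  0.048 0.066]
326 266 [0.719 0.247 0.048]
```

View pics/crop1.png

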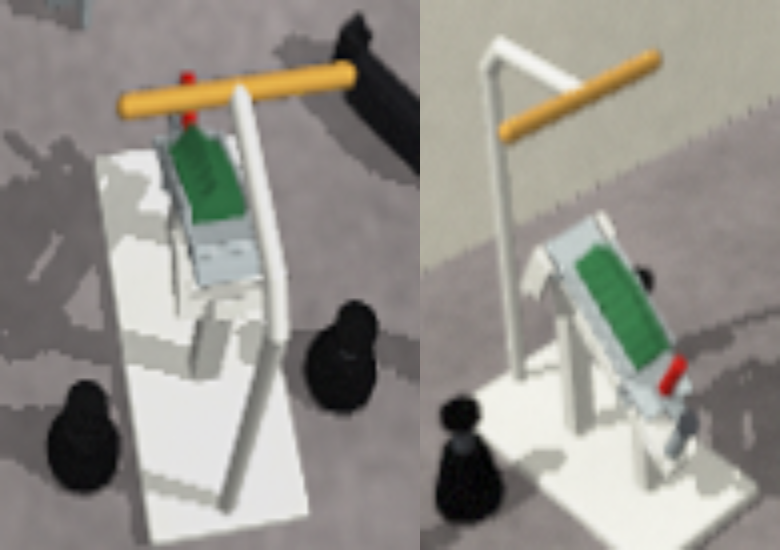

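The crop shows the yellow bar above the slope, the clip's red knob just below the glass pointing up-slope, and the aluminium carrier with its green glass. The rack's yaw is about 3.7°. I'll move to a view square to the slope.

```bash
cat >> h.py <<'E'
S34=np.deg2rad(34)
def slopeR(yaw,tilt=0,flip=False):
    """tool square to slope; columns x=U,y=-Y,z=-n; tilt>0 = prism toe swung up (tool more upright)"""
    A=R.from_euler('z',yaw).as_matrix(); a=S34-tilt
    U=A@[np.cos(a),0,np.sin(a)];Y=A@[0,1,0];N=A@[-np.sin(a),0,np.cos(a)]
    M=np.column_stack([U,-Y,-N]) if not flip else np.column_stack([-U,Y,-N])
    return R.from_matrix(M),U,Y,N
E
python3 - <<'E'
from h import *
yaw=np.deg2rad(3.7)
rot,U,Y,N=slopeR(yaw)
c=np.array([.645,.141,.153])
p=c+.15*N-.04*U
for f in (0,1):
    print(f,r.inverse_kinematics(p,slopeR(yaw,0,f)[0].as_quat()))
q=r.current_ee_rot()
r.move_linear([.22,-.45,.40],vel=.3)
r.move_to(p-.05*U+.1*N,slopeR(yaw)[0].as_quat())
print(r.current_t(),r.current_q())
r.move_linear(p,vel=.2)
im,P,W,K=grab('wrist');save('w','w1',P,im['pixels'],W=W,K=K)
print(np.array(im['mount']).round(3).tolist(),r.current_t())
cv2.imwrite('pics/w1b.png',cv2.resize(im['pixels'][...,::-1],(768,576)))
E
```

```text
0 [ 0.19435191  0.15184565  2.02856547 -0.1971835   0.37834733  1.86213378]
1 [ 0.19435191  0.15184565  2.02856547 -0.1971835   0.37834733 -1.27945887]
3.0 [ 0.23349983 -0.12132915  2.15272046 -0.1878122   0.5312663   1.87407088]
[[-0.0, -0.944, -0.329, 0.084], [1.0, 0.0, -0.001, -0.0], [0.001, -0.329, 0.944, -0.121], [0.0, 0.0, 0.0, 1.0]] 3.7583
```

View pics/w1b.png

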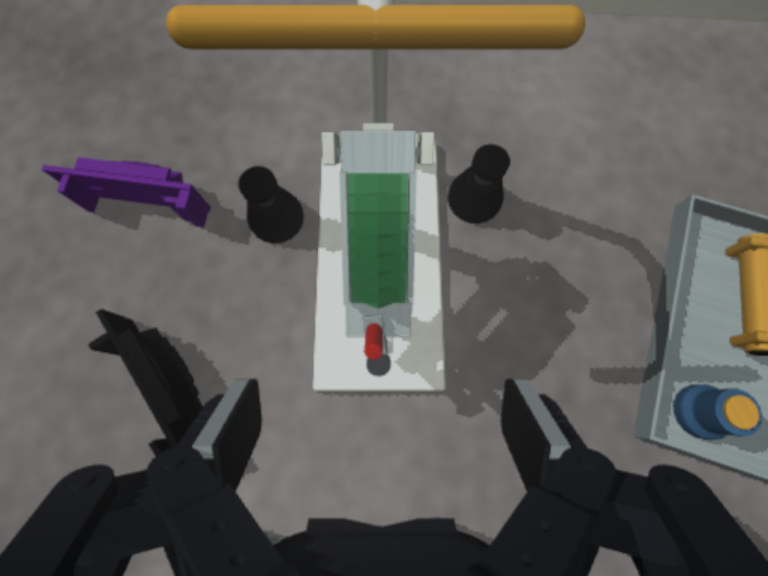

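The wrist view (768 px wide) is square to the slope. It shows the glass at (378,237), the head plate at (378,150), the toe end at y≈335 and the red knob at (374,340) with its pivot at (378,363). The bar runs along the top of the picture. The camera sits on the bar side, so I'll flip the tool for the work. Next I'll measure in slope axes.

Run:
```python
from h import *
yaw=np.deg2rad(3.7);_,U,Y,N=slopeR(yaw)
z=np.load('w1.npz');P=z['P'];hsv=cv2.cvtColor(z['px'],cv2.COLOR_RGB2HSV).astype(int);H,S,V=hsv[...,0],hsv[...,1],hsv[...,2]
c=np.array([.645,.141,.153])
Q=(P-c)@np.column_stack([U,Y,N])
def st(t,m):
    q=Q[m];q=q[~np.isnan(q[:,0])];print(t,len(q),'med',np.median(q,0).round(4),'p2',np.percentile(q,2,0).round(4),'p98',np.percentile(q,98,0).round(4));return q
m=np.zeros(H.shape,bool);m[80:265,205:300]=1
g=st('green',m&(H>45)&(H<95)&(S>80))
rd=st('red',m&((H<6)|(H>172))&(S>130))
print(rd[np.argsort(-rd[:,2])[:40:4]].round(4))
# carrier plate (not green,not red) near slope surface
pl=m&(S<60)&(abs(Q[...,1])<.035)&(abs(Q[...,0])<.12)&(Q[...,2]>-.04)
q=st('plate',pl)
for u in np.arange(-.11,.12,.01):
    k=q[abs(q[:,0]-u)<.005]
    if len(k): print(round(u,3),len(k),'y',k[:,1].min().round(4),k[:,1].max().round(4),'n',np.percentile(k[:,2],[5,50,95]).round(4))
b=(H>10)&(H<28)&(S>120)&(P[...,2]>.2)
qb=st('bar',b)
k=qb;print('bar y slope',np.polyfit(k[:,1],k[:,0],1).round(4))
# green edges yaw
ys=[];
for row in range(120,200,5):
    k=Q[row][m[row]&(H[row]>45)&(H[row]<95)&(S[row]>80)]
    if len(k)>5: ys.append((np.nanmean(k[:,0]),np.nanmin(k[:,1])/2+np.nanmax(k[:,1])/2))
print('axis',np.polyfit(*np.array(ys).T,1).round(4))
```

```text
green 3335 med [-0.0108  0.0022 -0.0001] p2 [-0.0565 -0.0154 -0.0076] p98 [0.026  0.0206 0.0105]
red 218 med [-0.0764  0.0054  0.0214] p2 [-0.0853  0.0012 -0.0057] p98 [-0.0745  0.0103  0.0267]
[[-0.0799  0.0089  0.0268]
 [-0.08    0.0041  0.0267]
 [-0.0822  0.0022  0.0266]
 [-0.0759  0.005   0.0264]
 [-0.078   0.0098  0.0263]
 [-0.0824  0.0031  0.0261]
 [-0.0792  0.0041  0.026 ]
 [-0.0793  0.006   0.0259]
 [-0.0814  0.0041  0.0259]
 [-0.0761  0.0079  0.0258]]
plate 3733 med [ 0.0253  0.0013 -0.0157] p2 [-0.1099 -0.0293 -0.0218] p98 [ 0.0518  0.0317 -0.0033]
-0.11 124 y -0.0053 0.0114 n [-0.01   -0.0084 -0.0075]
-0.1 47 y -0.0053 0.0102 n [-0.0121 -0.0092 -0.0073]
-0.09 105 y -0.0209 0.0259 n [-0.0175 -0.0161 -0.0097]
-0.08 296 y -0.0208 0.0268 n [-0.0173 -0.0162 -0.0099]
-0.07 396 y -0.0205 0.0265 n [-0.0173 -0.0161 -0.0101]
-0.06 98 y -0.0205 0.0262 n [-0.0174 -0.0158 -0.0035]
-0.05 83 y -0.0213 0.026 n [-0.007  -0.0045 -0.0033]
-0.04 97 y -0.0211 0.0268 n [-0.0083 -0.0046 -0.0033]
-0.03 90 y -0.021 0.0264 n [-0.0116 -0.0046 -0.0032]
-0.02 88 y -0.0206 0.0262 n [-0.006  -0.0043 -0.0031]
-0.01 94 y -0.0213 0.0268 n [-0.0058 -0.0043 -0.003 ]
-0.0 107 y -0.0212 0.0265 n [-0.0079 -0.0044 -0.0034]
0.01 102 y -0.0209 0.0261 n [-0.0112 -0.0046 -0.0033]
0.02 118 y -0.0206 0.0268 n [-0.0149 -0.0046 -0.0032]
0.03 533 y -0.0325 0.035 n [-0.0177 -0.0161 -0.0047]
0.04 761 y -0.0323 0.0349 n [-0.0221 -0.0162 -0.014 ]
0.05 581 y -0.0321 0.0344 n [-0.0183 -0.0162 -0.0141]
bar 7821 med [0.0843 0.0024 0.0952] p2 [ 0.0787 -0.0684  0.0908] p98 [0.0915 0.073  0.0974]
bar y slope [0.0003 0.0845]
axis [0.0012 0.0026]
```

```bash
cat >> h.py <<'E'
YAW=np.deg2rad(3.7); _,U0,Y0,N0=slopeR(YAW); C0=np.array([.645,.141,.153])
def sp(u,y,n): return C0+u*U0+y*Y0+n*N0      # slope coords -> world
def tcp(g,rot): return np.asarray(g)-.003*rot.as_matrix()[:,2]   # TCP for grasp point g
def f(): return np.round(r.current_contact_force(),1)
E
python3 - <<'E'
from h import *
rot=slopeR(YAW,0,True)[0];q=rot.as_quat()
pv=np.array([-.108,.003]);k=np.array([-.080,.0057]);a0=np.arctan2(k[1]-pv[1],k[0]-pv[0]);h=.0145
r.set_gripper(.5,30)
r.move_to(tcp(sp(k[0],k[1],.12),rot),q)
r.move_linear(tcp(sp(k[0],k[1],h),rot),vel=.12); print('at knob',f(),r.current_t())
r.set_gripper(0,25); print('open',r.current_opening(),f())
for a in np.linspace(a0,1.4,8)[1:]:
    d=.028*np.array([np.cos(a),np.sin(a)])
    r.move_linear(tcp(sp(pv[0]+d[0],pv[1]+d[1],h),rot),vel=.06); print(a.round(2),f())
r.set_gripper(.35); print(r.current_opening())
r.move_linear(tcp(sp(pv[0]+d[0],pv[1]+d[1],.08),rot),vel=.15)
r.move_linear(tcp(sp(-.06,.0,.15),rot),vel=.25)
im,P,W,K=grab('wrist');save('w','w2',P,im['pixels'],W=W,K=K); print(r.current_t())
E
```

```text
at knob [0.1 0.3 0.2] 7.8083
open 0.13062530852328474 [-2.4  0.3  4.4]
0.28 [ 0.5 -3.3  6.6]
0.47 [ 0.1 -1.6  5.2]
0.65 [-0.9 -1.6  5.4]
0.84 [-2.7 -1.9  5.4]
1.03 [-2.9 -3.6  5.3]
1.21 [-1.1 -4.3  4.6]
1.4 [-0.2 -7.3  4.4]
0.3456475454457729
11.925
```

View pics/w2.png

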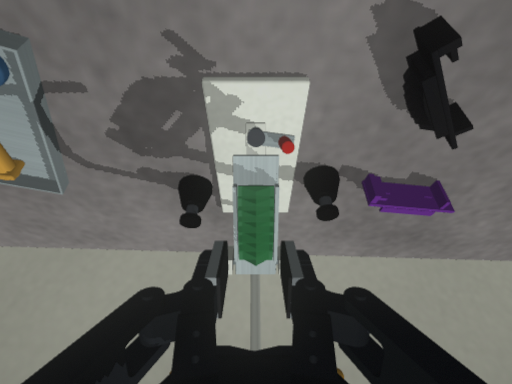

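The clip now points sideways: knob at (287,146), pivot at (257,137), about 1.4 rad. The carrier at (257,215) is unmoved. Next: grip, swing, slide and lift.

```bash
cat > lift.py <<'E'
from h import *
import sys
dry=len(sys.argv)>1
mid=sp(-.0165,.0028,-.0122); led=mid+.059*U0-.010*N0
gx,gz=-.014,.004
def pose(th,du=0,dn=0,sx=0,sn=0):
    rot,u,_,n=slopeR(YAW,np.deg2rad(th),True)
    m=led+du*U0+dn*N0-.059*u+.010*n + sx*u+sn*n
    return tcp(m+gx*u+gz*n,rot),rot.as_quat()
seq=[pose(t,.0015*min(t/4,1),.001*min(t/4,1)) for t in np.arange(2,14.1,2)]
seq+=[pose(14,.0015,.001,s) for s in (.006,.012,.017)]
seq+=[pose(14,.0015,.001,.017,s) for s in (.01,.025,.045)]
p0,q0=pose(0)
if dry:
    for p,q in [(p0+.1*N0,q0),(p0,q0)]+seq:
        s=r.inverse_kinematics(p,q); print(p.round(3),None if s is None else np.round(s,2))
else:
    r.set_gripper(.85,90)
    r.move_linear(p0+.06*N0,vel=.15); r.move_linear(p0,vel=.08); print('down',f())
    r.set_gripper(0,90); print('grip',r.current_opening(),f(),r.current_t())
    for p,q in seq:
        r.move_linear(p,q,vel=.03); print(f(),np.round(r.current_torque(),2))
    print(r.current_t(),r.current_opening())
    im,P,W,K=grab('side');save('s','s3',P,im['pixels'],W=W,K=K)
    cv2.imwrite('pics/s3c.png',cv2.resize(im['pixels'][100:270,120:330,::-1],None,fx=3,fy=3))
E
python3 lift.py dry
```

```text
[0.567 0.139 0.215] [ 0.19  0.28  1.98 -0.24  0.3  -1.24]
[0.622 0.142 0.132] [ 0.18  0.51  1.89 -0.4   0.16 -1.09]
[0.622 0.142 0.135] [ 0.17  0.5   1.87 -0.27  0.22 -1.21]
[0.621 0.142 0.138] [ 0.17  0.5   1.85 -0.2   0.27 -1.28]
[0.621 0.142 0.141] [ 0.17  0.5   1.83 -0.16  0.33 -1.33]
[0.62  0.142 0.143] [ 0.17  0.5   1.81 -0.12  0.38 -1.36]
[0.62  0.142 0.146] [ 0.17  0.5   1.79 -0.1   0.44 -1.39]
[0.619 0.142 0.148] [ 0.17  0.5   1.77 -0.08  0.49 -1.4 ]
[0.619 0.142 0.151] [ 0.17  0.5   1.74 -0.07  0.55 -1.42]
[0.624 0.142 0.153] [ 0.16  0.51  1.73 -0.06  0.56 -1.42]
[0.63  0.143 0.155] [ 0.16  0.52  1.71 -0.06  0.57 -1.42]
[0.635 0.143 0.157] [ 0.16  0.52  1.7  -0.06  0.58 -1.43]
[0.631 0.143 0.166] [ 0.16  0.5   1.7  -0.06  0.59 -1.43]
[0.626 0.143 0.18 ] [ 0.16  0.47  1.71 -0.06  0.62 -1.43]
[0.619 0.142 0.199] [ 0.17  0.44  1.71 -0.06  0.65 -1.43]
```

```bash
sed -i 's/r.move_linear(p,q,vel=.03)/r.move_linear(p,q,vel=.02)/' lift.py; python3 lift.py
```

```text
down [1.  1.2 0.5]
grip 0.5411145250141556 [-8.7 -1.3 10.3] 14.5083
[-0.9  0.3 -0.7] [ 0.01  0.12 -0.02]
[-0.3 -0.9 -1.5] [ 0.    0.28 -0.  ]
[-1.   0.5 -0.6] [ 0.01  0.27 -0.03]
[-0.3  0.4 -1.7] [-0.06  0.18 -0.03]
[ 1.5  0.1 -1.2] [-0.06  0.01  0.01]
[ 2.1  0.3 -1.4] [-0.05 -0.11 -0.05]
[ 2.6  0.7 -1.2] [-0.09 -0.26  0.  ]
[-0.2 -0.1 -2.2] [-0.01  0.17 -0.01]
[ 1.3  0.5 -2.9] [0.01 0.31 0.02]
[ 0.8  0.4 -2.8] [-0.01  0.31  0.04]
[-0.3  0.5 -3.4] [0.02 0.42 0.02]
[-0.4  0.1 -2.9] [-0.08  0.36 -0.04]
[ 0.5 -0.5 -3.4] [-0.03  0.39  0.03]
20.5583 0.5447522635118559
```

View pics/s3c.png

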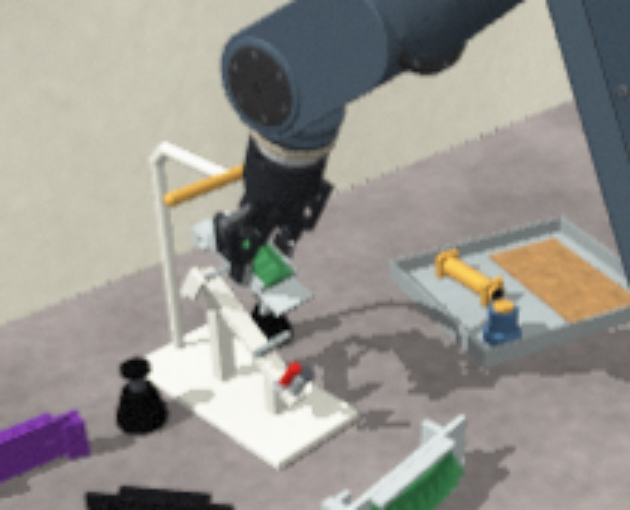

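The prism hangs in the fingers, off the ledge and clear of the bar. Next I'll back it out, find the mat and carry it over.

Run:
```python
from h import *
z=np.load('scene0.npz');P=z['P'];H,S,V=cv2.split(cv2.cvtColor(z['px'],cv2.COLOR_RGB2HSV))
m=((H>5)&(H<25)&(S>70)).astype(np.uint8);m[:200]=0;m=cv2.morphologyEx(m,cv2.MORPH_OPEN,np.ones((3,3)))
lab=cv2.connectedComponents(m)[1];k=P[lab==lab[244,141]];k=k[~np.isnan(k[:,0])]
rc=cv2.minAreaRect(k[:,:2].astype(np.float32));print(rc,np.median(k,0))
(cx,cy),(w,h),a=rc
ty=np.deg2rad(a if w>h else a-90); ty=(ty+np.pi/2)%np.pi-np.pi/2; print('tray yaw',np.rad2deg(ty))
np.save('mat.npy',[cx,cy,ty])
p=np.array(r.current_tool_pos())
r.move_linear(p+[-.09,0,.02],vel=.12); r.move_linear(p+[-.13,0,.12],vel=.15)
rot=slopeR(ty,S34,True)[0]   # level
g=[cx-.014*np.cos(ty),cy-.014*np.sin(ty),.006+.032+.10]
print(r.inverse_kinematics(tcp(g,rot)+[0,0,.12],rot.as_quat()))
r.move_linear(tcp(g,rot)+[-.05,.2,.15],rot.as_quat(),vel=.15)
r.move_linear(tcp(g,rot),vel=.15); r.sleep(.3)
im,P,W,K=grab('scene');save('s','s4',P,im['pixels'],W=W,K=K)
a=cv2.resize(im['pixels'][190:300,80:230,::-1],None,fx=3,fy=3)
im,P,W,K=grab('side');save('s','s5',P,im['pixels'],W=W,K=K)
b=cv2.resize(im['pixels'][100:230,220:370,::-1],None,fx=2.2,fy=2.54)
cv2.imwrite('pics/c4.png',np.hstack([a,cv2.resize(b,(330,330))]));print(r.current_t(),r.current_opening(),f())
```

```text
((0.5814254283905029, -0.31877708435058594), (0.11288484930992126, 0.20220959186553955), 75.0497817993164) [ 0.58840228 -0.31899868  0.00698524]
tray yaw -14.950218200683594
[-5.78304431e-01  5.26635013e-01  1.36346955e+00 -4.44089210e-16
  1.25148809e+00 -1.88817023e+00]
26.525 0.5386522318890555 [ 0.  -0.7 -3.2]
```

View pics/c4.png

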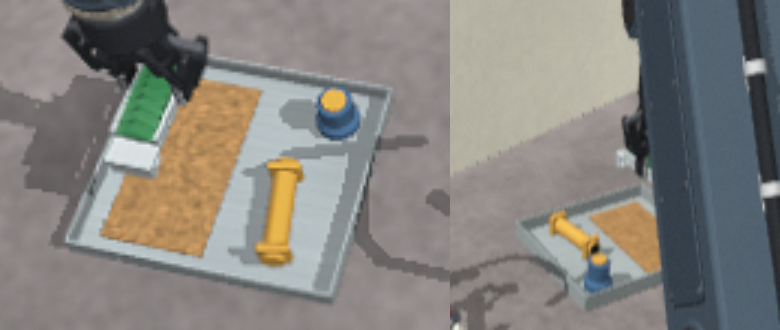

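The prism hangs above the mat, aligned with the tray: glass at about (145,105) and head at (133,155) in the crop. I'll check its height and tilt from depth before lowering.

Run:
```python
from h import *
cx,cy,ty=np.load('mat.npy');z=np.load('s4.npz');P=z['P']
A=R.from_euler('z',ty).as_matrix();Q=(P-[cx,cy,.006])@A
H,S,V=cv2.split(cv2.cvtColor(z['px'],cv2.COLOR_RGB2HSV))
m=(abs(Q[...,0])<.12)&(abs(Q[...,1])<.05)&(Q[...,2]>.08)&(Q[...,2]<.16)&(V>90)
pl=m&(S<60);gr=m&(H>45)&(H<95)&(S>80)
h=pl&(Q[...,0]>.048)
q=Q[h];print('head',len(q),q.min(0).round(4),q.max(0).round(4),np.median(q,0).round(4))
q=q[abs(q[:,2]-np.median(q[:,2]))<.006]
c,*_=np.linalg.lstsq(np.c_[q[:,:2],np.ones(len(q))],q[:,2],rcond=None);print('slopes',np.rad2deg(c[:2]).round(2))
q=Q[pl&(Q[...,0]<.045)];print('rail',[(u.round(3),len(k),np.median(k[:,1:],0).round(4),k[:,1].min().round(3),k[:,1].max().round(3)) for u in np.arange(-.05,.05,.015) if len(k:=q[abs(q[:,0]-u)<.008])])
g=Q[gr];print('green',g.min(0).round(4),g.max(0).round(4)); 
for u in np.arange(-.05,.05,.015):
    k=g[abs(g[:,0]-u)<.008]
    if len(k): print(u.round(3),len(k),k[:,2].max().round(4),np.median(k[:,1:],0).round(4))
```

```text
head 170 [ 0.0481 -0.0232  0.0987] [0.0721 0.0235 0.126 ] [0.0625 0.0025 0.1223]
slopes [-2.37  0.09]
rail [(np.float64(-0.035), 4, array([-0.0216,  0.1372]), np.float64(-0.023), np.float64(-0.02)), (np.float64(-0.02), 5, array([-0.0212,  0.1369]), np.float64(-0.023), np.float64(-0.019)), (np.float64(-0.005), 31, array([0.023 , 0.1343]), np.float64(-0.04), np.float64(0.031)), (np.float64(0.01), 29, array([0.0226, 0.1344]), np.float64(-0.026), np.float64(0.025)), (np.float64(0.025), 29, array([0.0224, 0.1327]), np.float64(-0.024), np.float64(0.024)), (np.float64(0.04), 39, array([0.0088, 0.127 ]), np.float64(-0.023), np.float64(0.024))]
green [-0.0345 -0.0187  0.1288] [0.0462 0.0192 0.1535]
-0.035 2 0.1374 [-0.0016  0.137 ]
-0.02 20 0.1522 [-0.0098  0.1402]
-0.005 60 0.1535 [0.0047 0.1431]
0.01 63 0.1532 [0.0043 0.143 ]
0.025 72 0.1513 [0.0041 0.1398]
0.04 65 0.1492 [0.0026 0.1357]
```

The head droops about 2.5° in the grip and is otherwise well placed. I'll correct the pitch, lower until contact and release.

Run:
```python
from h import *
cx,cy,ty=np.load('mat.npy')
rot=slopeR(ty,S34-np.deg2rad(2.6),True)[0];q=rot.as_quat()
def P(h): return tcp([cx-.014*np.cos(ty),cy-.014*np.sin(ty),.006+.032+h],rot)
r.move_linear(P(.10),q,vel=.02); r.move_linear(P(.02),vel=.08); r.move_linear(P(.004),vel=.02); r.sleep(.4)
f0=np.array(r.current_contact_force());print(f0.round(1))
for h in np.arange(.003,-.0041,-.0007):
    r.move_linear(P(h),vel=.01); r.sleep(.15); d=r.current_contact_force()[2]-f0[2]; print(round(h,4),round(d,1))
    if d>2.5: break
t=r.current_opening()
for o in np.arange(t,t+.11,.02): r.set_gripper(o,20)
r.sleep(.2); print(f()); r.set_gripper(.85); 
p=np.array(r.current_tool_pos())
r.move_linear(p+[0,0,.05],vel=.05); r.move_linear(p+[-.05,0,.22],vel=.15)
im,Pt,W,K=grab('scene');save('s','s6',Pt,im['pixels'],W=W,K=K)
cv2.imwrite('pics/c6.png',cv2.resize(im['pixels'][190:300,80:340,::-1],None,fx=3,fy=3))
print(r.current_t(),f())
Q=(Pt-[cx,cy,.006])@R.from_euler('z',ty).as_matrix()
H,S,V=cv2.split(cv2.cvtColor(im['pixels'],cv2.COLOR_RGB2HSV))
m=(abs(Q[...,0])<.12)&(abs(Q[...,1])<.055)&(Q[...,2]>.012)&(Q[...,2]<.06)&(S<60)&(V>90)
k=Q[m];print('carrier',len(k),k.min(0).round(3),k.max(0).round(3))
for a,b in [(-.08,-.05),(.05,.08)]:
    e=k[(k[:,0]>a)&(k[:,0]<b)];print(len(e),np.median(e,0).round(4))
print(cv2.minAreaRect(k[:,:2].astype(np.float32)))
```

```text
[ 0.3 -0.2 -3.4]
0.003 0.3
0.0023 7.3
[0.4 0.8 0.1]
34.425 [-0.4 -0.1  0.5]
carrier 477 [-0.12  -0.055  0.012] [0.12  0.055 0.044]
86 [-0.0614  0.0018  0.0253]
107 [0.0616 0.0013 0.0246]
((3.102421760559082e-05, -1.6726553440093994e-06), (0.23982754349708557, 0.10958939045667648), 0.021096738055348396)
```

View pics/c6.png

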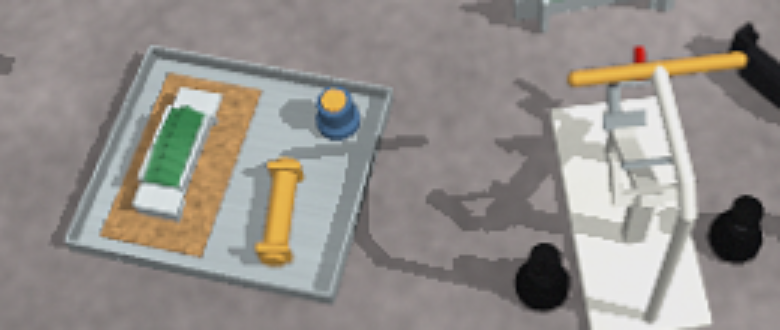

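The prism lies level, glass up and centred on the mat. Both plate ends are about 25 mm above the mat (24 mm expected), and the socket, tube and jacks are in place.

```bash
python3 -c "
from h import *
r.hand_in(); print(r.current_t())"
```

```text
the job is handed in; nothing more can be done
the job is handed in; nothing more can be done
```

The prism is lying glass up and lengthwise on the cork mat, released, and I handed the job in at about 34.4 s of the 62 s allowed. No verdict was reported.

- **Clip:** I gripped the knob and turned it to about 1.4 rad. A wrist picture showed it clear of the carrier.
- **Freeing the prism:** I gripped it square to the slope and swung its lower end up 14° about the ledge. I then slid it 17 mm up-slope and lifted it out. Wrist forces stayed at about 13 N or less wherever I read them.
- **Laying it down:** Before lowering, depth showed the head drooping about 2.5° in the grip, so I corrected the pitch. First contact came about 2 mm higher than I expected, at 7 N, and I opened the fingers slowly there.
- **Last checks:** The two plate ends measured 25.3 and 24.6 mm above the mat, so the prism is level within 0.5°. It is within about 2 mm of the mat's centre sideways, and both ends look about evenly placed lengthwise. The socket, tube and jacks looked unmoved in the last picture; I did not measure them. The tool was well clear and carried no load.
- **Check that failed:** My last automatic outline of the carrier also picked up parts of the tray, so I ignored it. The lengthwise centring and alignment with the tray rest on the commanded pose and the picture.

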